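# Fit a canvas-support post into the drip stand

### The arm

A 6-joint arm with a two-finger parallel gripper is mounted at the origin on the work surface. World frame = base frame: x ahead of the robot, y to its left, z up, the work surface at z = 0. Lengths are in m, angles in degrees, forces in N, time in s.
With the tool pointing down it reaches from about 0.4 to 0.825 m from the base axis. Payload 7 kg.
Tool frame: the origin (TCP) lies midway between the tips of the shut fingers; the grasp point (between the pads) lies 19 mm behind it; z points along the fingers, y is the line along which they close (so a half turn about z gives the same grasp; the last joint's range is limited). The gripper opens to 88 mm and grips with 3 to 60 N. Pads are 19 mm wide; open, the fingers measure 130 mm over their backs; the gripper's body (78 mm by 193 mm) begins 47 mm behind the grasp point.
Start: joints at [-58.952, 20.546, 0.682, 0, -70.136, -16.507], TCP at [0.169, -0.653, 0.227] pointing down, gripper open.
Joint ranges: [-176.03, 176.03], [-82.01, 121.73], [-58.28, 71.71], [-173.87, 95.51], [-174.79, -0.11], [-173.66, 173.66]. Speed limits (degrees/s): [136.94, 136.94, 172.46, 180, 180, 180].

### API

Orientations are given as [roll, pitch, yaw] about the fixed x, y, z axes, in that order (R = Rz(yaw) Ry(pitch) Rx(roll)).
In Python, from plant import telemetry, viewer, workorder gives the robot as it stands. The module is installed in compiled form; this text tells all that it offers.
- The arm moves only by the tool carry_out, never from a script. Its argument "rows" is a list of rows, each a list of 6 numbers: the shift along the tool's x, y, z in m, then the turn, a rotation vector about the tool's x, y, z in rad. In form: [[tx, ty, tz, ax, ay, az], ...]. A call has 1 to 8 rows; each row is the pose to reach, as a shift and turn from the pose commanded when the call began, along the tool's axes at that moment; what a row does not reach only later rows make up. A row lasts 1/8 s, in which the tool goes at most 62.5 mm and 10.7 degrees, less where a joint would pass 70% of its speed; a pose out of reach is approached as far as the arm can. A call with a gripper value outside its range is refused whole. "grip" is the gripper's target within -1 to 1 (fully open at 1, half-way at 0, shut at -1), set as the call begins (left out, the last holds). The fingers move at their own pace and stop on an object; the grip force is fixed at half the most. Time passes only in rows, so rows that repeat a pose let the fingers close. It gives the time, the measured TCP pose, the force, the opening and the grip force at its end, in the units of the state.
- telemetry.get_obs(): the state, without advancing time (a new reading comes with each control period).
- viewer.snapshot(name): name is "side" or "top" or "wrist"; returns the picture (400x640x3 uint8, red, green, blue); there is no depth.
- viewer.camera_info(name): a dict with "intrinsics" (3x3 intrinsics, pixels), "k1" (the pictures are not rectified: a ray, as slopes to the right and down, at radius r is drawn at 1 + k1 r^2 times it, then the intrinsics apply), "extrinsics" (4x4, takes a point from camera to world coordinates); the wrist camera has in their place "tool_from_camera" (4x4, takes a point from camera to tool coordinates, whose origin is the TCP and whose axes are the flange's). Camera axes: x right, y down, z forward; pixel columns grow to the right and rows downward; lengths in m; the calibration is good to about 2 mm. A picture is of the moment at which its call begins: read the wrist's pose just before it. camera_info takes no time and is no camera call.
- workorder.close_job(): hands the job in; it is judged then, once.
The state is a dict: "clock": time; "joint_pos": joint angles; "qvel": joint speeds; "tau": joint torques, N m; "tool_pos": TCP position; "orientation": TCP orientation; "force": force on the tool from outside, world axes, zero at the start; "moment": the same for the moment, N m; "opening": finger opening in m; "gripper_force": force on a finger pad.
Only numpy, scipy, OpenCV 4.12 (cv2) and the standard library are available. Lean on these libraries where they do the work, as an engineer would, in place of code of your own. Each camera call takes 0.05 s, during which the arm holds its last target. There are 200 camera calls.

### The job

Take the orange-capped support post from the wooden rack and slide it into the empty post holder of the drip stand, past the spring plunger in its side and all the way down until its foot rests on the stop inside, which can only be felt. Press gently when it arrives, let go and leave the post standing there, gripped by the plunger; do not disturb the other posts, the jar, tub, jug, brush or palette knife.

Things in the scene. Friction and masses are not known exactly. Their poses are not given: they have to be found in the camera images.
- post: the canvas-support post to fit: a 12 mm round steel rod, 100 mm long, with a tapered foot (6 mm across at its end, full 12 mm at 5 mm up), carrying a square orange cap 26 x 26 mm and 44 mm high to grip, sides along its x and y. 144 mm in all, about 0.15 kg. Origin at the centre of its foot, z up the rod (cap from z = 100 to 144 mm). It starts standing in one of the three rack holes
- rack: fixed wooden rack block 60 x 240 x 60 mm high, origin under its centre; three holes in its top (local y = -80, 0 and +80 mm), 14.5 mm wide and 45 mm deep, each with an upright post in it; the posts' feet stand 15 mm above the table
- holder: fixed drip stand: dark steel plate 100 x 230 x 8 mm carrying two aluminium blocks 42 mm square, 80 mm high, 120 mm apart. Origin under the empty block's bore, at table height, z up. The other block (local y = -120 mm) has a fixed grey-capped post in it, cap 128 to 172 mm above the table.
- holder_mouth (a point): centre of the empty bore's mouth, on the block's top, 88 mm above the table, z up. The bore is vertical, 13.6 mm wide, with a 1.5 mm chamfer. Inside is a rigid stop set anywhere from 36 to 66 mm below the mouth: its depth is not reported and must be felt, as a sharp rise above the plunger's drag. More than 30 N on it damages it
- plunger (a joint): how far the spring ball plunger is pushed back, m: 0 when the bore is empty, about 0.0015 to 0.0025 on a rod. Ball 10 mm across, poking 4 mm into the bore from the holder's +x side, 20 mm below the mouth; 7 N of spring at 0 plus 2 N per mm. Passing it and sliding on drags, unevenly, 3 to 10 N all the way. Its red knob moves with it
- post_green: bystander in the rack: the same post with a green cap, origin at its foot
- post_yellow: bystander in the rack: the same post with a yellow cap, origin at its foot
- jar: bystander: paint jar 64 mm across, 85 mm high, blue label, steel lid; origin under it
- tub: bystander: open white paint tub 130 mm across, 130 mm high; origin under it
- jug: bystander: red mixing jug 164 mm across, 120 mm high, handle at its +y; origin under it
- brush: bystander: paint brush lying on the table, along its x
- knife: bystander: palette knife lying on the table, along its x
Things that resemble listed ones, but are neither listed nor needed, are in the scene too. Of the things that look like the post, the smaller one is meant.

How it is judged (in metres and radians):
On the way, in this order (a step that is already met when the one before it is completed fails the run):
1. the orange-capped post is lifted clear of the rack (z of post in the frame of rack above 0.065 m), for 0.05 s.
2. its foot has slid past the spring plunger inside the holder (z of post in the frame of holder_mouth below -0.028 m and horizontal distance between post and holder_mouth below 0.004 m and value of joint plunger above 0.0008 m), for 0.05 s.
At the end, for the whole second after the job is handed in: the orange-capped post stands upright (within 3.4 degrees) in the empty holder with its foot on the hidden stop (gap under 1.8 mm) and within 4 mm of the bore's axis, the plunger pressing on it (pushed back more than 0.8 mm), at rest and let go (distance between post and holder_stop_c0 below 0.0068 m and horizontal distance between post and holder_mouth below 0.004 m and angle between post's own z axis and vertical below 0.06 rad and value of joint plunger above 0.0008 m and linear speed of post below 0.01 m/s and contact force between post and the fingers below 0.1 N); the robot touches nothing.
It fails at once if the post presses on the stop inside the holder with more than 30 N (contact force between post and holder_stop_c0 above 30 N).
It fails at once if another post is moved more than 20 mm (distance of any of post_green, post_yellow from where it was at the start of the episode above 0.02 m).
It fails at once if the jar, tub, jug, brush or palette knife is moved more than 20 mm (distance of any of jar, tub, jug, brush, knife from where it was at the start of the episode above 0.02 m).
It also fails if it takes over 48 s, if anything falls off the work surface, if the arm or the gripper's body presses on something with over 40 N, if the wrist force passes 120 N, or if a joint passes its speed limit or range.

## Working session

There is one attempt and no reset: what is moved stays moved. The work goes in short steps, Python scripts to look and compute and a tool call to move; the robot and the scene stay as the last step left them, time stands still between calls to the robot, and variables do not carry over. Pictures are saved under pics/ and viewed, at most 10 in all, crops included, and the job is handed in when it is done.

Besides the shell and the picture viewer there is one more tool, called as name([rows], argument=value, ...), one row to a line, values as JSON. carry_out: Moves the arm, as the interface text tells. Its arguments: {"type":"object","properties":{"rows":{"type":"array"},"grip":{"type":"number"}},"required":["rows"]}

```bash
mkdir -p pics
cat > h.py <<'E'
import numpy as np, cv2
from plant import telemetry, viewer, workorder
from scipy.spatial.transform import Rotation as R
def snap(n,f=None):
    o=telemetry.get_obs(); im=viewer.snapshot(n); ci=viewer.camera_info(n)
    if f: cv2.imwrite('pics/'+f,im[:,:,::-1])
    if 'extrinsics' in ci: T=np.array(ci['extrinsics'])
    else:
        W=np.eye(4); W[:3,:3]=R.from_euler('xyz',o['orientation'],degrees=True).as_matrix(); W[:3,3]=o['tool_pos']
        T=W@np.array(ci['tool_from_camera'])
    return im,(np.array(ci['intrinsics']),float(ci['k1']),T)
def ray(c,px):
    K,k1,T=c
    d=cv2.undistortPoints(np.array([[px]],float),K,np.array([k1,0,0,0.]))[0,0]
    return T[:3,3],T[:3,:3]@np.array([d[0],d[1],1])
def onz(c,px,z):
    o,d=ray(c,px); return o+d*(z-o[2])/d[2]
def proj(c,P):
    K,k1,T=c; p=np.linalg.inv(T)@np.append(P,1); s=p[:2]/p[2]; s=s*(1+k1*(s@s))
    return K[:2,:2]@s+K[:2,2]
def tri(rs):
    A=np.zeros((3,3));b=np.zeros(3);M=[]
    for o,d in rs:
        d=d/np.linalg.norm(d);P=np.eye(3)-np.outer(d,d);A+=P;b+=P@o;M.append((P,o))
    x=np.linalg.solve(A,b); return x,[np.linalg.norm(P@(x-o)) for P,o in M]
E
python3 - <<'E'
from h import *
ims=[snap(n,n+'0.png')for n in('side','top','wrist')]
print(telemetry.get_obs())
for _,c in ims: print(c)
cv2.imwrite('pics/st.png',cv2.resize(np.vstack([ims[0][0],ims[1][0]])[:,:,::-1],None,fx=.75,fy=.75))
E
```

```text
{'clock': 0.15, 'joint_pos': array([-5.89509277e+01,  2.05807160e+01,  6.46456139e-01, -1.52543417e-02,
       -7.01351702e+01, -1.65067053e+01]), 'qvel': array([-0.04741825, -0.02122676,  0.12311347,  0.00408352, -0.06887897,
       -0.02653412]), 'tau': array([-1.51258831e-03, -5.83273208e+01,  2.93292153e+01,  7.00114265e+00,
        8.78097519e-03, -1.15937150e-04]), 'tool_pos': array([ 0.16937585, -0.65302884,  0.22585532]), 'orientation': array([ 1.79929356e+02, -5.97780734e-03, -1.65462822e+02]), 'force': array([ 0.49560967, -0.87702997,  0.45501598]), 'moment': array([ 0.05044422, -0.01266767,  0.07244647]), 'gripper_force': 0.0, 'opening': 0.08761973977029099}
(array([[363.46005012,   0.        , 319.16292566],
       [  0.        , 363.46005012, 201.60573234],
       [  0.        ,   0.        ,   1.        ]]), -0.03605596866992686, array([[-0.89201506, -0.32221781,  0.31699339,  0.25182626],
       [-0.4517638 ,  0.61260409, -0.64855662,  0.6146162 ],
       [ 0.01478504, -0.72172842, -0.69201842,  0.70598349],
       [ 0.        ,  0.        ,  0.        ,  1.        ]])
[... 245 characters left out ...]
   4.05706205e-01],
       [-9.99940850e-01,  1.08737331e-02,  2.43337813e-04,
         2.82079537e-02],
       [-1.33317015e-03, -1.00331833e-01, -9.94953138e-01,
         1.30108391e+00],
       [ 0.00000000e+00,  0.00000000e+00,  0.00000000e+00,
         1.00000000e+00]]))
(array([[312.59036035,   0.        , 323.76821955],
       [  0.        , 312.59036035, 202.30000028],
       [  0.        ,   0.        ,   1.        ]]), -0.06306630924965158, array([[-0.25113133,  0.93136332,  0.26361985,  0.09884963],
       [ 0.96795117,  0.24110473,  0.07027833, -0.67202148],
       [ 0.00189466,  0.27282023, -0.96206317,  0.38240165],
       [ 0.        ,  0.        ,  0.        ,  1.        ]]))
```

View pics/st.png

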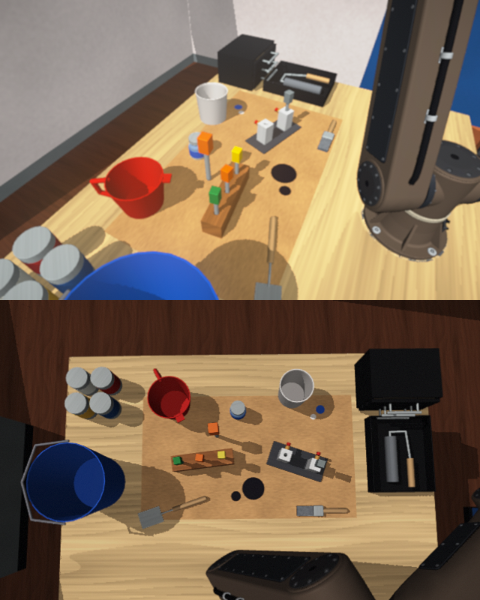

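The side picture (at 0.75 scale) shows the rack with green (215,195), orange (227,172) and yellow (236,155) caps. There is also a larger orange-capped post standing alone at (205,143), shown at (213,429) in the top view. Candidates for the post are the orange cap in the rack (smaller, in a rack hole) and the free-standing one (larger). I choose the one in the rack and check it in a close crop.

Run:
```python
import cv2,numpy as np
s=cv2.imread('pics/side0.png')[110:320,230:450];t=cv2.imread('pics/top0.png')[150:260,215:475]
s=cv2.resize(s,None,fx=1.8,fy=1.8,interpolation=cv2.INTER_CUBIC);t=cv2.resize(t,None,fx=3,fy=3,interpolation=cv2.INTER_CUBIC)
# side crop on the left-bottom
c=np.zeros((600,800,3),np.uint8);c[:s.shape[0]-0][:378]=0
c[:330,:780]=t; s2=cv2.resize(s,(283,270));c[330:,:283]=s2
w=cv2.imread('pics/wrist0.png');c[330:,300:732]=cv2.resize(w,(432,270))
cv2.imwrite('pics/crop.png',c)
from h import *
for n in('side0','top0'):
    im=cv2.imread('pics/%s.png'%n);h=cv2.cvtColor(im,cv2.COLOR_BGR2HSV)
    for nm,lo,hi in(('orange',(7,190,120),(15,255,255)),('yellow',(22,170,120),(32,255,255)),('green',(45,100,60),(80,255,255)),('red',(0,200,90),(5,255,255))):
        k,_,st,ce=cv2.connectedComponentsWithStats(cv2.inRange(h,lo,hi))
        print(n,nm,[(st[i].tolist(),ce[i].round(1).tolist()) for i in range(1,k) if st[i,4]>12])
```

```text
side0 orange [([264, 176, 20, 30, 447], [273.4, 190.7]), ([294, 219, 17, 24, 249], [302.6, 232.2])]
side0 yellow [([309, 195, 14, 23, 271], [315.5, 205.4])]
side0 green [([279, 248, 15, 25, 300], [286.2, 259.7])]
side0 red [([120, 210, 108, 81, 4642], [180.2, 246.3])]
top0 orange [([277, 163, 14, 14, 170], [283.7, 169.8]), ([260, 205, 11, 10, 96], [265.0, 209.6])]
top0 yellow [([290, 201, 11, 10, 92], [294.7, 205.9])]
top0 green [([231, 209, 10, 10, 88], [235.5, 213.5])]
top0 red [([205, 92, 18, 17, 83], [210.9, 100.7]), ([200, 102, 54, 61, 1336], [234.0, 136.8]), ([383, 190, 4, 4, 14], [384.4, 191.7]), ([422, 203, 5, 4, 15], [424.1, 204.5])]
```

View pics/crop.png

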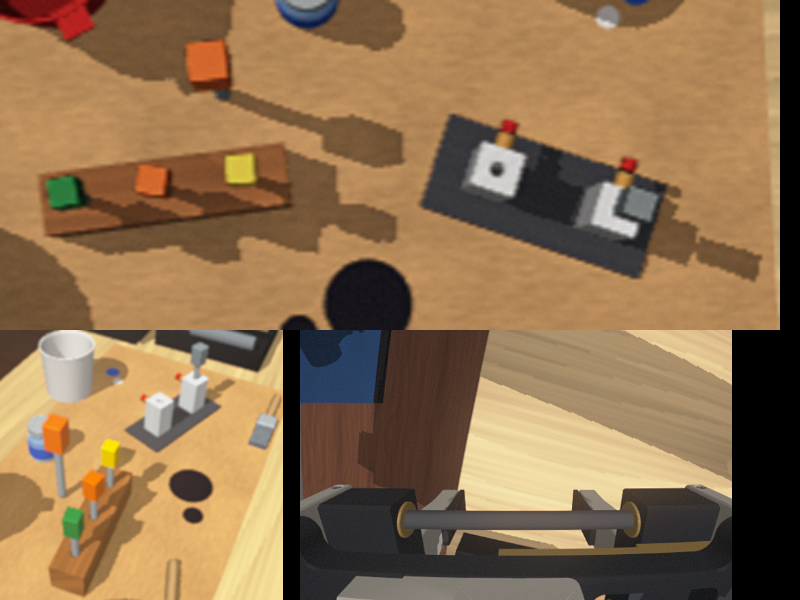

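The crop confirms it: the small orange cap sits in the middle rack hole (top view px 265,209) and the larger lookalike stands free at (284,170). The empty holder's bore is at about (380,206) in the top view, and its knob at (384,192) is on the same side as +x.

Run:
```python
from h import *
cs={n:snap(n)[1] for n in('side','top')}
S={'or':((302.6,232.2),(265,209.6)),'ye':((315.5,205.4),(294.7,205.9)),'gr':((286.2,259.7),(235.5,213.5)),'big':((273.4,190.7),(283.7,169.8))}
for k,(a,b) in S.items(): print(k,*tri([ray(cs['side'],a),ray(cs['top'],b)]))
# bore mouth: top crop (497,169)/3+(215,150); side crop scale .715*1.8=1.286: (159,399-330)
print('mouth',*tri([ray(cs['side'],(230+159/1.286,110+69/1.286)),ray(cs['top'],(215+497/3,150+169/3))]))
print(onz(cs['top'],(215+497/3,150+169/3),.088), onz(cs['top'],(384.4,191.7),.068),onz(cs['top'],(424.1,204.5),.068))
```

```text
or [0.50410154 0.17776421 0.13436894] [np.float64(0.0015578191809171508), np.float64(0.0015578191809172209)]
ye [0.5141496  0.0969562  0.13781178] [np.float64(0.0003573850127696939), np.float64(0.00035738501276962346)]
gr [0.49500053 0.25769776 0.13915744] [np.float64(0.00042034203028458537), np.float64(0.0004203420302846123)]
big [0.60764923 0.12363624 0.16439882] [np.float64(0.0020674663302971516), np.float64(0.0020674663302970935)]
mouth [ 0.51679316 -0.14315543  0.08924209] [np.float64(0.0017369503338225786), np.float64(0.0017369503338224865)]
[ 0.51524333 -0.14384215  0.088     ] [ 0.55944578 -0.15855163  0.068     ] [ 0.52098572 -0.27225766  0.068     ]
```

carry_out([
  [-0.375,0.212,-0.09,0,0,0],
  [-0.375,0.212,-0.09,0,0,0],
  [-0.375,0.212,-0.09,0,0,0],
  [-0.375,0.212,-0.09,0,0,0],
  [-0.375,0.212,-0.09,0,0,0],
  [-0.375,0.212,-0.09,0,0,0],
  [-0.375,0.212,-0.09,0,0,0],
  [-0.375,0.212,-0.09,0,0,0],
], grip=0.15)

```text
clock: 1.25
tool_pos: [0.4821, -0.3514, 0.3173]
orientation: [-180.0, 0.1, -165.2]
force: [0.2, -0.3, -0.6]
opening: 0.0501
gripper_force: 0.0
```

carry_out([
  [-0.139,0.512,0,0,0,0.135],
  [-0.139,0.512,0,0,0,0.135],
  [-0.139,0.512,0,0,0,0.135],
  [-0.139,0.512,0,0,0,0.135],
  [-0.139,0.512,0,0,0,0.135],
  [-0.139,0.512,0,0,0,0.135],
  [-0.139,0.512,0,0,0,0.135],
  [-0.139,0.512,0,0,0,0.135],
])

```text
clock: 2.25
tool_pos: [0.4844, 0.1473, 0.3168]
orientation: [180.0, 0.0, -173.2]
force: [1.6, 0.3, -0.4]
opening: 0.0502
gripper_force: 0.0
```

Run:
```python
from h import *
o=telemetry.get_obs();print(o['tool_pos'],o['orientation'],o['opening'],o['clock'],o['joint_pos'])
im,c=snap('wrist','w1.png')
print(proj(c,[.504,.178,.159]),proj(c,[.504,.178,.115]),proj(c,o['tool_pos']))
```

```text
[0.48443387 0.14725273 0.3167739 ] [ 1.79987163e+02  3.07268069e-02 -1.73220717e+02] 0.05023799997664339 2.25 [ 3.91722863e+01  1.60803282e+00 -1.15289621e+01  5.77315740e-03
 -7.68301824e+01 -1.22394314e+02]
[350.84351453 208.47692965] [347.7317443  197.64175343] [324.45891048 252.52002774]
```

View pics/w1.png

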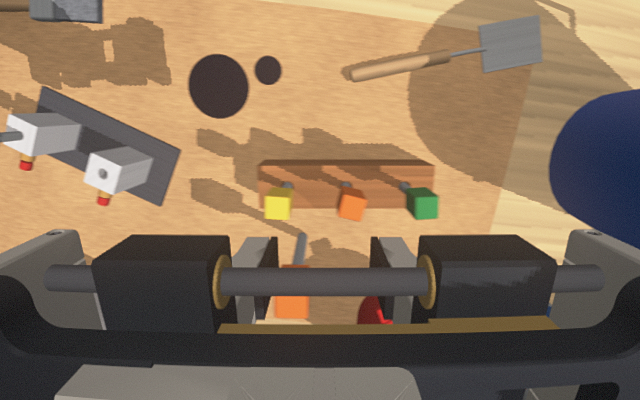

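w1 shows the orange cap at (352,204) between yellow (278,204) and green (423,204), and the empty bore's mouth at (102,174). I'll move closer for a second view.

carry_out([
  [0.01,0.03,0.05,0,0,0],
  [0.01,0.03,0.05,0,0,0],
  [0.01,0.03,0.05,0,0,0],
])

```text
clock: 2.68
tool_pos: [0.472, 0.1741, 0.2673]
orientation: [-180.0, 0.0, -173.2]
force: [0.7, -0.1, 0.8]
opening: 0.0504
gripper_force: 0.0
```

```bash
cat >> h.py <<'E'
def caps(im):
    h=cv2.cvtColor(im,cv2.COLOR_RGB2HSV); m=cv2.inRange(h,(6,170,90),(16,255,255))
    k,l,st,ce=cv2.connectedComponentsWithStats(m)
    return h,l,[(i,st[i],ce[i]) for i in range(1,k) if st[i,4]>100]
E
python3 - <<'E'
from h import *
o=telemetry.get_obs();print(o['tool_pos'],o['orientation'])
im,c=snap('wrist','w2.png')
h,l,cc=caps(im)
for i,s,e in cc: print(s,e)
i,s,e=min([x for x in cc if x[1][1]<230],key=lambda x:abs(x[2][0]-320))
x,y,w,hh=s[:4]
cv2.imwrite('pics/c2.png',cv2.resize(im[y-30:y+hh+30,x-30:x+w+30,::-1],None,fx=6,fy=6,interpolation=cv2.INTER_CUBIC)[:600,:800]);print('origin',x-30,y-30)
print(h[y:y+hh:2,int(e[0]),2], h[y+hh//2,x:x+w:3,2])
E
```

```text
[0.47197033 0.17406827 0.26733235] [-1.79977210e+02  4.76296846e-02 -1.73180016e+02]
[ 309  205   32   43 1023] [324.7487781  226.29814272]
[256 297  24  27 340] [271.50882353 312.28235294]
origin 279 175
[120 154 151 151 153 154 152 205 245 242 242 242 242 242 242 242 242 242
 242 242 239 220] [158 191 242 242 242 242 242 242 242 242 243]
```

View pics/c2.png

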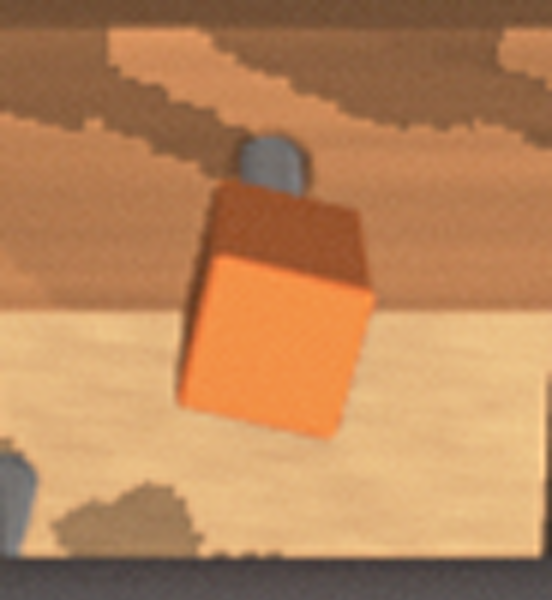

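The crop shows the cap's bright top face, with corners at about (314,217), (341,223), (334,248) and (309,242). It is turned roughly 13° in the image.

```bash
cat >> h.py <<'E'
def topface(im,near,v=215):
    h=cv2.cvtColor(im,cv2.COLOR_RGB2HSV); m=cv2.inRange(h,(6,120,v),(18,255,255))
    k,l,st,ce=cv2.connectedComponentsWithStats(m)
    i=min([i for i in range(1,k) if st[i,4]>60],key=lambda i:np.hypot(*(ce[i]-near)))
    cn=cv2.findContours((l==i).astype(np.uint8),0,1)[0][0]
    return ce[i],cv2.boxPoints(cv2.minAreaRect(cn)),st[i,4]
def wc(pos,rpy):
    ci=viewer.camera_info('wrist');W=np.eye(4);W[:3,:3]=R.from_euler('xyz',rpy,degrees=True).as_matrix();W[:3,3]=pos
    return np.array(ci['intrinsics']),float(ci['k1']),W@np.array(ci['tool_from_camera'])
C1=([0.48443387,0.14725273,0.3167739],[179.987,.0307,-173.2207])
C2=([0.47197033,0.17406827,0.26733235],[-179.977,.0476,-173.18])
E
python3 - <<'E'
from h import *
c1=wc(*C1);c2=wc(*C2)
i1=cv2.imread('pics/w1.png')[:,:,::-1].copy();i2=cv2.imread('pics/w2.png')[:,:,::-1].copy()
a=topface(i1,(352,208));b=topface(i2,(325,232))
print(a,b)
P,e=tri([ray(c1,a[0]),ray(c2,b[0])]);print('cap top',P,e, onz(c1,a[0],.159),onz(c2,b[0],.159))
for c,t in((c1,a),(c2,b)):
    Q=np.array([onz(c,p,.159)[:2] for p in t[1]]);d=np.roll(Q,-1,0)-Q
    print(np.degrees(np.arctan2(d[:,1],d[:,0]))%90,np.linalg.norm(d,axis=1))
g=cv2.cvtColor(i1,cv2.COLOR_RGB2GRAY)
print(g[164:184:1,92:113:2])
E
```

```text
(array([352.55555556, 208.1340388 ]), array([[335.70587, 216.17648],
       [341.41174, 193.35297],
       [368.     , 200.00003],
       [362.29413, 222.82355]], dtype=float32), np.int32(567)) (array([324.79698217, 232.96296296]), array([[308.29413, 242.82355],
       [314.7647 , 216.9412 ],
       [341.82355, 223.7059 ],
       [335.35297, 249.58826]], dtype=float32), np.int32(729))
cap top [0.50169154 0.17863982 0.16329187] [np.float64(0.0006830130342434932), np.float64(0.0006830130342434806)] [0.50341237 0.17973954 0.159     ] [0.5028766  0.17833974 0.159     ]
[83.99597604 82.40499446 85.34878917 82.0433648 ] [0.02556369 0.02881403 0.02577359 0.02942849]
[83.04368396 82.02760749 84.47122876 81.63916998] [0.02574016 0.02510986 0.02593433 0.02575975]
[[229 231 232 231 229 231 231 228 230 230 230]
 [230 230 231 229 229 231 232 229 227 227 230]
 [233 230 230 231 232 231 233 228 227 227 229]
 [232 231 230 229 232 233 232 229 230 230 227]
 [231 229 229 224 204 198 221 229 228 230 231]
 [231 229 226 218 170 157 189 224 231 231 231]
 [227 229 227 201 162 156 153 208 230 230 232]
 [230 230 228 195 154 152 136 174 226 230 232]
 [231 232 228 193 148 150 123 140 221 234 233]
 [230 232 227 193 148 150 125 136 219 233 232]
 [231 230 228 198 147 142 115 133 217 232 232]
 [227 228 231 209 153 131 112 139 218 233 231]
 [228 228 229 215 153 125 118 148 219 231 230]
 [227 229 231 224 179 135 128 160 220 232 229]
 [228 228 229 231 216 165 151 187 226 230 228]
 [229 229 230 231 229 213 195 217 230 228 229]
 [229 229 231 232 232 228 225 227 229 229 230]
 [230 232 232 233 234 231 231 230 228 229 230]
 [231 231 232 231 231 229 229 229 229 232 232]
 [231 232 232 231 230 229 228 229 231 231 233]]
```

carry_out([
  [-0.031,0.001,0,0,0,0.12],
  [-0.031,0.001,0.04,0,0,0.24],
  [-0.031,0.001,0.06,0,0,0.24],
  [-0.031,0.001,0.06,0,0,0.24],
])

```text
clock: 3.22
tool_pos: [0.5023, 0.1781, 0.2064]
orientation: [-179.9, -0.0, 173.0]
force: [-0.6, 0.8, 0.5]
opening: 0.0501
gripper_force: 0.0
```

```bash
cat >> h.py <<'E'
def delta(P):
    o=telemetry.get_obs(); M=R.from_euler('xyz',o['orientation'],degrees=True).as_matrix()
    return (M.T@(np.array(P)-o['tool_pos'])).round(4), o['tool_pos'].round(4),o['orientation'].round(2)
E
python3 -c "
from h import *
print(*delta([.503,.179,.122]))"
```

```text
[-0.0006  0.001   0.0844] [0.5023 0.1781 0.2064] [-1.7995e+02 -4.0000e-02  1.7298e+02]
```

carry_out([
  [-0.0005,0.001,0.03,0,0,0],
  [-0.0005,0.001,0.055,0,0,0],
  [-0.0005,0.001,0.075,0,0,0],
  [-0.0005,0.001,0.084,0,0,0],
  [-0.0005,0.001,0.084,0,0,0],
])

```text
clock: 3.85
tool_pos: [0.5033, 0.1802, 0.1234]
orientation: [180.0, 0.0, 173.0]
force: [-0.5, 0.2, 0.0]
opening: 0.0506
gripper_force: 0.0
```

carry_out([
  [0,0,0,0,0,0],
  [0,0,0,0,0,0],
  [0,0,0,0,0,0],
  [0,0,0,0,0,0],
  [0,0,0,0,0,0],
  [0,0,0,0,0,0],
], grip=-1)

```text
clock: 4.6
tool_pos: [0.5028, 0.1799, 0.1229]
orientation: [-180.0, 0.0, 173.1]
force: [-0.4, -3.2, 6.1]
opening: 0.0262
gripper_force: 29.9
```

carry_out([
  [0,0,-0.008,0,0,0],
  [0,0,-0.022,0,0,0],
  [0,0,-0.042,0,0,0],
  [0,0,-0.07,0,0,0],
  [0,0,-0.1,0,0,0],
  [0,0,-0.13,0,0,0],
  [0,0,-0.13,0,0,0],
  [0,0,-0.13,0,0,0],
])

```text
clock: 5.6
tool_pos: [0.5022, 0.1804, 0.2525]
orientation: [179.9, -0.0, 173.1]
force: [0.2, -0.3, -1.4]
opening: 0.0258
gripper_force: 30.0
```

Run:
```python
from h import *
o=telemetry.get_obs();print(o['tool_pos'],o['orientation'],o['force'],o['moment'])
ims=[snap(n,n+'3.png')[0] for n in('side','wrist')]
c=np.zeros((600,800,3),np.uint8);c[:400,:640]=ims[1]
s=ims[0][130:330,200:480];c[400:,:280]=s
cv2.imwrite('pics/v3.png',c[:,:,::-1])
```

```text
[0.50223309 0.18040722 0.25254229] [ 1.79949283e+02 -2.02110335e-02  1.73051386e+02] [ 0.2484609  -0.25819736 -1.43270807] [-0.05421299 -0.03806138  0.01316453]
```

View pics/v3.png

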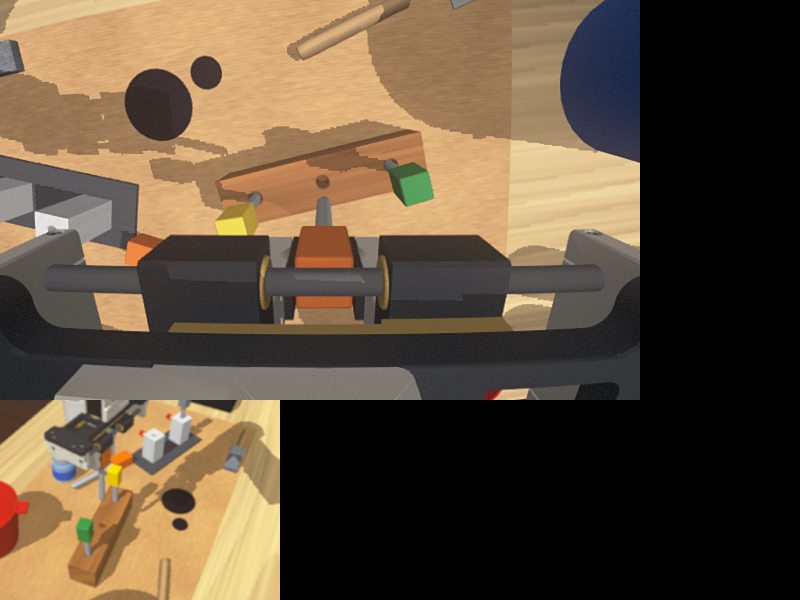

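The post is gripped and out of the rack, whose middle hole at (322,182) is empty. The free-standing large lookalike has fallen over: its cap is at (145,250) in the wrist view and its rod points toward the jar. I'll check the jar and the obstacles from above.

Run:
```python
from h import *
im,c=snap('top','top4.png')
t0=cv2.imread('pics/top0.png')
a=np.vstack([t0[110:270,210:480],im[110:270,210:480,::-1]])
cv2.imwrite('pics/v4.png',cv2.resize(a,None,fx=1.85,fy=1.85,interpolation=cv2.INTER_CUBIC))
for n,i in(('t0',t0),('t4',im[:,:,::-1])):
    h=cv2.cvtColor(np.ascontiguousarray(i),cv2.COLOR_BGR2HSV)
    for nm,lo,hi in(('blue',(100,120,60),(125,255,255)),('yel',(22,170,120),(32,255,255)),('gr',(45,100,60),(80,255,255)),('or',(7,190,110),(15,255,255))):
        k,_,st,ce=cv2.connectedComponentsWithStats(cv2.inRange(h,lo,hi))
        print(n,nm,[(st[j].tolist(),ce[j].round(1).tolist()) for j in range(1,k) if st[j,4]>12 and 200<ce[j][0]<480])
```

```text
t0 blue [([422, 141, 11, 10, 89], [426.6, 145.5]), ([308, 149, 19, 10, 52], [317.9, 155.2])]
t0 yel [([290, 201, 11, 10, 92], [294.7, 205.9])]
t0 gr [([231, 209, 10, 10, 88], [235.5, 213.5])]
t0 or [([277, 163, 14, 14, 170], [283.7, 169.8]), ([260, 205, 11, 11, 98], [265.0, 209.7])]
t4 blue [([422, 141, 11, 10, 89], [426.6, 145.5]), ([308, 149, 19, 10, 48], [318.1, 155.4])]
t4 yel [([296, 200, 5, 10, 31], [297.9, 204.5])]
t4 gr []
t4 or [([344, 177, 21, 18, 224], [353.9, 186.0])]
```

View pics/v4.png

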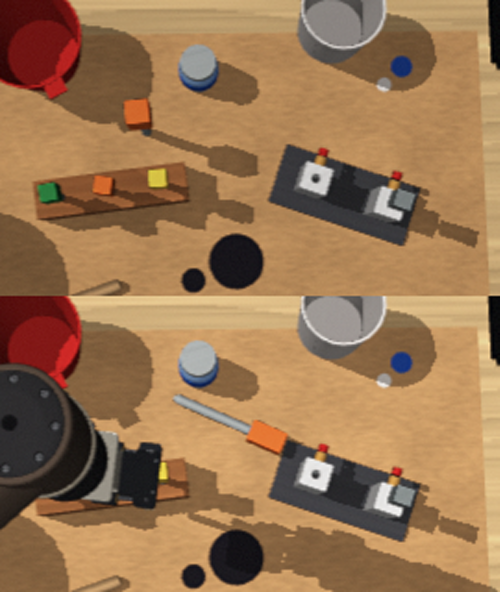

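The jar is unmoved, at (198,365) in the lower half of the picture, and so are the tub and the holder. The toppled lookalike lies at (230,425), clear of the bore, and nothing listed was touched. I'll lift higher, so the foot clears the yellow cap, and go to the holder.

carry_out([
  [0,0,-0.05,0,0,0],
  [-0.002,-0.03,-0.055,0,0,0],
  [-0.021,-0.27,-0.055,0,0,0],
  [-0.021,-0.27,-0.055,0,0,0],
  [-0.021,-0.27,-0.055,0,0,0],
  [-0.021,-0.27,-0.055,0,0,0],
  [-0.021,-0.27,-0.055,0,0,0],
  [-0.021,-0.27,-0.055,0,0,0],
])

```text
clock: 6.75
tool_pos: [0.4906, -0.0906, 0.307]
orientation: [-180.0, -0.1, 173.0]
force: [-0.4, 0.4, -2.6]
opening: 0.0259
gripper_force: 30.0
```

Run:
```python
from h import *
o=telemetry.get_obs();print(list(o['tool_pos']),list(o['orientation']),o['force'],o['opening'])
im,c=snap('wrist','w5.png')
print(proj(c,[.516,-.143,.088]),'foot exp',proj(c,o['tool_pos']-[0,0,.108]))
```

```text
[np.float64(0.490646868757379), np.float64(-0.0905528262867184), np.float64(0.3069609804555752)] [np.float64(-179.99776680689277), np.float64(-0.06110062529451333), np.float64(172.98431718386618)] [-0.37224637  0.35102818 -2.63895209] 0.025937517219825287
[284.65001487 200.90813795] foot exp [323.97154003 200.0628576 ]
```

View pics/w5.png

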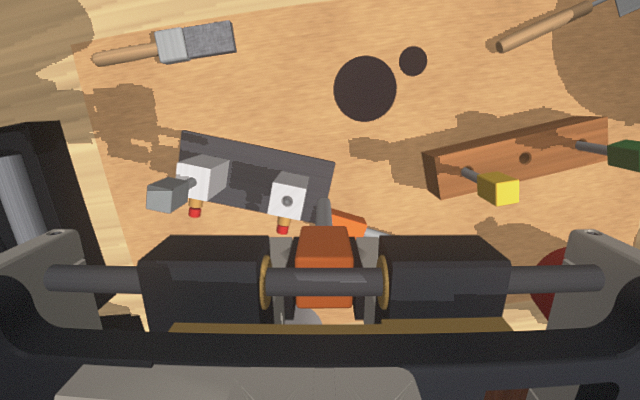

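w5 shows the empty bore's mouth at (287,201), the held rod's foot at about (323,199) and the fallen lookalike's cap at (345,222), behind it.

```bash
cat >> h.py <<'E'
def mouth(im,near,r=14,thr=195):
    g=cv2.cvtColor(im,cv2.COLOR_RGB2GRAY);x,y=map(int,near)
    m=np.zeros_like(g);m[y-r:y+r,x-r:x+r]=(g[y-r:y+r,x-r:x+r]<thr)*255
    k,l,st,ce=cv2.connectedComponentsWithStats(m)
    i=min([i for i in range(1,k) if st[i,4]>15],key=lambda i:np.hypot(*(ce[i]-near)))
    cn=cv2.findContours((l==i).astype(np.uint8),0,1)[0][0]
    return np.array(cv2.minEnclosingCircle(cn)[0]),cv2.fitEllipse(cn),ce[i],st[i]
E
python3 - <<'E'
from h import *
C5=([.490647,-.090553,.306961],[-179.998,-.061,172.984])
rs=[]
for f,C,n in(('w1',C1,(103,174)),('w5',C5,(287,201))):
    im=cv2.imread(f'pics/{f}.png')[:,:,::-1].copy();m=mouth(im,n);c=wc(*C)
    print(m,onz(c,m[1][0],.088));rs.append(ray(c,m[1][0]))
print(tri(rs))
g=cv2.cvtColor(im,cv2.COLOR_RGB2GRAY)[190:232:2,310:338];print(g)
E
```

```text
(array([102.5, 173.5]), ((102.66712188720703, 173.4966278076172), (8.435208320617676, 10.295645713806152), 144.55470275878906), array([102.66666667, 173.50617284]), array([ 98, 169,  10,  10,  81], dtype=int32)) [ 0.51600035 -0.13664269  0.088     ]
(array([286.75, 201.  ]), ((286.814453125, 200.8887481689453), (10.288139343261719, 11.077887535095215), 113.5892105102539), array([286.84615385, 200.875     ]), array([281, 196,  12,  11, 104], dtype=int32)) [ 0.51630629 -0.1403089   0.088     ]
(array([ 0.51788476, -0.14131985,  0.08147046]), [np.float64(0.00011852006885825438), np.float64(0.0001185200688583528)])
[[ 95  94  96  96  94  99  92  96  98  95  92  95 100  97  99  97  97  96
   95 136 173 179 179 181 180 179 178 174]
 [ 95  98  97  98  98  95  97  97  96 100  99  95  98  96  95  94  93  92
  111 167 186 181 179 181 179 182 178 181]
 [ 95  93  97  97  98  99  99 100  96  97  96  94  95  97  95  94  95  97
  139 176 183 180 181 183 180 181 180 180]
 [ 98  97  95  97  94  95  96  97  98  97  97  97  96  99  94  95  93 104
  167 186 182 181 177 182 179 179 179 180]
 [ 92  96  91
[... 1276 characters left out ...]
 78  72  73  73  74  83  91  97 102 104 105 105 104 108 102 103 107 110
  113 117 116 127 157 161 159 159 161 161]
 [ 91  91  82  75  77  83  88  99 104 103 102 105 104 104 104 105 105 108
  111 114 120 125 169 165 160 161 160 158]
 [127 129 130 127 128 104  94 100 102 103 107 106 106 106 102 104 102 110
  112 115 120 120 147 161 160 161 163 158]
 [ 93  95  97  96  92  93  94  96  92  94  94  97  95  94  94  95  96  95
   93  94  98  95  94  94  99  97  95  98]
 [ 93  92  91  95  95  94  92  92  97  98  93  93  98  91  96  95  93  94
   98  90  93  91  97  92  91  93  93  93]
 [ 95  97  93  95  92  93  95  94  92  92  94  95  90  94  91  91  90  93
   95  97  94  93  92  93  95  95  94  96]]
```

carry_out([
  [-0.022,-0.012,0.04,0,0,0],
  [-0.022,-0.012,0.08,0,0,0],
  [-0.022,-0.012,0.09,0,0,0],
  [-0.022,-0.012,0.09,0,0,0],
  [-0.022,-0.012,0.09,0,0,0],
])

```text
clock: 7.42
tool_pos: [0.5123, -0.1045, 0.2194]
orientation: [180.0, 0.2, 173.1]
force: [-0.3, 0.4, -1.2]
opening: 0.0258
gripper_force: 30.0
```

Run:
```python
from h import *
o=telemetry.get_obs();print(list(o['tool_pos']),list(o['orientation']),o['force'],o['opening'])
im,c=snap('wrist','w6.png')
n=proj(c,[.5165,-.141,.088]);f=proj(c,o['tool_pos']-[0,0,.108])
m=mouth(im,n,r=18);P=onz(c,m[1][0],.088)
print(n,m,P,'foot exp',f,'rad',312*.003/.26)
x,y=int(f[0])-75,int(f[1])-40
cv2.imwrite('pics/v6.png',cv2.resize(im[y:y+90,x:x+120,::-1],None,fx=6.5,fy=6.5,interpolation=cv2.INTER_CUBIC));print('origin',x,y)
```

```text
[np.float64(0.5123325863277104), np.float64(-0.10448726863662396), np.float64(0.2193951045978302)] [np.float64(179.98357545827236), np.float64(0.16052935936972373), np.float64(173.12041326440144)] [-0.29510594  0.38553276 -1.21318333] 0.025848765869186885
[286.58365656 201.65229504] (array([284.89263916, 190.31448364]), ((285.5041809082031, 192.73556518554688), (25.84743881225586, 33.069950103759766), 100.11078643798828), array([286.90688259, 192.4048583 ]), array([268, 183,  36,  26, 494], dtype=int32)) [ 0.50766387 -0.14068141  0.088     ] foot exp [323.93297467 199.61100145] rad 3.6
origin 248 159
```

View pics/v6.png

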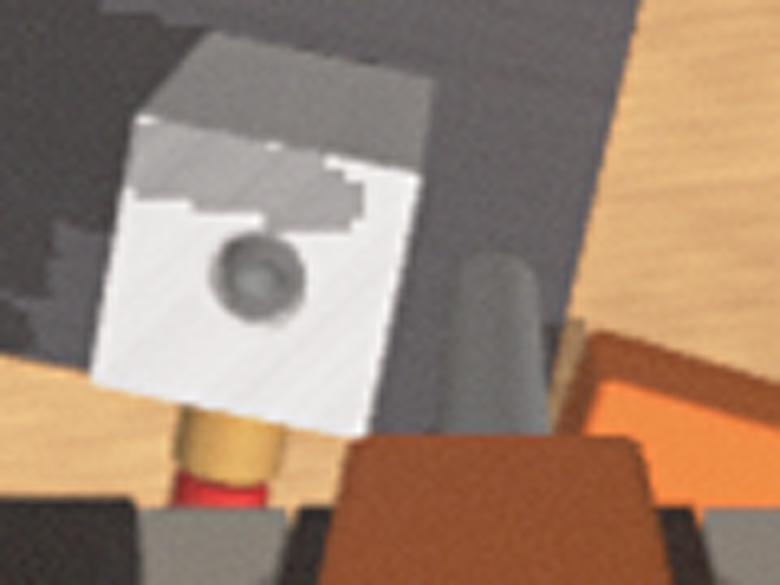

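v6 shows the mouth at crop (257,277), which is px (287.1,201.2), and the held foot's tip at about crop (502,255), which is px (324.8,198). It sits a few pixels lower than expected, so I'll check for a shift or tilt of the post in the grip.

Run:
```python
from h import *
C6=([.5123326,-.1044873,.2193951],[179.9836,.1605,173.1204])
C5=([.490647,-.090553,.306961],[-179.998,-.061,172.984])
for f,C in(('w5',C5),('w6',C6)):
    c=wc(*C);im=cv2.imread(f'pics/{f}.png');g=cv2.cvtColor(im,cv2.COLOR_BGR2GRAY).astype(float)
    print(f,'tip profile',g[190:208,321:327].mean(1).round(0),'\n rod cross r208-214',g[208:215,308:340].mean(0).round(0))
    M=R.from_euler('xyz',C[1],degrees=True).as_matrix();t=np.array(C[0])
    E=lambda x,y,z:proj(c,t+M@np.array([x,y,z])).round(1)
    print(' tip c',E(0,0,.108),'tip edge',E(.003,0,.108),'ring edge',E(.006,0,.103),'cap front bottom',E(.013,0,.008),E(.013,.013,.008),E(.013,-.013,.008),'rod sides',E(0,.006,.08),E(0,-.006,.08),'cap front top',E(.013,0,-.036))
    hsv=cv2.cvtColor(im,cv2.COLOR_BGR2HSV);s=((hsv[215:315,315:333,1]>150)&(hsv[215:315,315:333,0]<18)).mean(1);v=hsv[215:315,315:333,2].mean(1)
    print(' cap sat rows',[i+215 for i in range(99) if (s[i]>.5)!=(s[i+1]>.5)],'V',v[::4].round(0))
    print(' cap cols row235',[i for i in range(280,370) if (hsv[235,i,1]>150 and hsv[235,i,0]<18)][::60], [i for i in range(280,370) if (hsv[235,i,1]>150 and hsv[235,i,0]<18)][-1])
c=wc(*C6);F=onz(c,(324.6,203.2),.1114);Mo=onz(c,(287.1,201.2),.088);print(F,Mo,Mo-F)
F=onz(c,(324.6,199.6),.1114);print(F)
```

```text
w5 tip profile [ 98.  96.  95.  98.  95.  97.  96.  94. 106. 106. 106. 107. 106. 107.
 105. 107. 105. 105.] 
 rod cross r208-214 [ 95.  96.  96.  92.  81.  77.  75.  72.  88.  96. 101. 105. 106. 107.
 106. 105. 103. 103. 106. 110. 115. 118. 121. 113. 107. 107. 110. 113.
 113. 119. 120. 125.]
 tip c [324.  199.9] tip edge [324.  196.6] ring edge [324.  194.7] cap front bottom [324.2 225. ] [347.4 225. ] [300.9 225. ] rod sides [331.6 209.3] [316.4 209.3] cap front top [324.4 260.5]
 cap sat rows [225, 267, 295, 307] V [119. 115. 113. 142. 141. 142. 142. 142. 141. 141. 141. 192. 182. 158.
  74.  94. 105.  84.  83.  77.  68. 180. 180. 152. 212.]
 cap cols row235 [300, 360] 362
w6 tip profile [ 98.  98.  99. 100.  98.  97.  97.  97. 107. 108. 109. 107. 108. 108.
 109. 108. 108. 108.] 
 rod cross r208-214 [104.  93.  96.  96.  97.  98.  97.  95.  95.  99. 103. 106. 109. 109.
 109. 109. 106. 106. 108. 111. 118. 122. 126. 101.  79.  78. 108. 127.
 128. 119. 118. 116.]
 tip c [324.  199.9] tip edge [324.  196.6] ring edge [324.  194.7] cap front bottom [324.2 225. ] [347.4 225. ] [300.9 225. ] rod sides [331.6 209.3] [316.4 209.3] cap front top [324.4 260.5]
 cap sat rows [225, 267, 295, 307] V [109. 112. 113. 146. 144. 145. 145. 145. 145. 145. 144. 197. 187. 162.
  76.  97.  88.  87.  85.  80.  71. 185. 184. 156. 220.]
 cap cols row235 [280, 351] 369
[ 0.51565829 -0.10429591  0.1114    ] [ 0.51611401 -0.14043982  0.088     ] [ 0.00045571 -0.03614391 -0.0234    ]
[ 0.51239143 -0.10390465  0.1114    ]
```

The cap is centred in the fingers, but the foot is about 2.3 mm off along tool −x. That is a tilt of about 1.2°, and I'll turn about tool y to stand the post upright.

carry_out([
  [0,0,0,0,0.021,0],
  [0,0,0,0,0.021,0],
  [0,0,0,0,0.021,0],
])

```text
clock: 7.85
tool_pos: [0.5114, -0.105, 0.2176]
orientation: [180.0, -1.2, 173.0]
force: [-0.9, 0.8, -1.0]
opening: 0.0258
gripper_force: 30.0
```

Run:
```python
from h import *
o=telemetry.get_obs();print(list(o['tool_pos']),list(o['orientation']))
im,c=snap('wrist','w7.png');g=cv2.cvtColor(im,cv2.COLOR_RGB2GRAY).astype(float)
t=o['tool_pos']
print(g[188:206,320:328].mean(1).round(0)); print(g[205:212,308:340].mean(0).round(0))
for s in (-.002,0,.002): 
  p=t+[s,0,0]; print(s,'ring',proj(c,p+[-.006,0,-.103]),proj(c,p+[0,.006,-.08]),proj(c,p+[0,-.006,-.08]))
n=proj(c,[.5161,-.1404,.088]);x,y=map(int,n.round());print(n);print(g[y-12:y+13,x-12:x+13:2].astype(int))
s,cs=snap('side','side7.png')
print('side foot exp',proj(cs,t-[0,0,.108]),'mouth exp',proj(cs,[.5161,-.1404,.088]),'cap',proj(cs,t+[0,0,.014]))
```

```text
[np.float64(0.5113563402120418), np.float64(-0.10503561144615572), np.float64(0.21764496380422996)] [np.float64(179.9966390753275), np.float64(-1.1972470970732325), np.float64(173.03930151685026)]
[ 99.  99.  98.  99.  97.  98.  99.  99.  99.  98. 108. 109. 110. 110.
 110. 109. 107. 110.]
[235. 183. 117.  95.  96.  98.  99.  98.  95.  98. 102. 107. 108. 110.
 109. 109. 108. 107. 111. 116. 121. 125. 123. 107.  99.  98.  98.  99.
 125. 170. 185. 185.]
-0.002 ring [322.83849361 194.89989647] [331.22186301 208.01051488] [316.17874304 209.77798163]
0 ring [323.12179171 197.14770659] [331.51193391 210.42147084] [316.49915646 212.18178797]
0.002 ring [323.40404701 199.38724277] [331.80075797 212.82248938] [316.81831446 214.57568959]
[287.77574089 205.76039456]
[[233 235 234 235 189 194 195 193 190 171 166 166 168]
 [234 233 233 232 234 237 236 237 233 195 163 165 167]
 [231 232 233 230 235 234 236 234 232 210 187 191 190]
 [234 234 231 232 234 233 236 231 232 230 237 235 237]
 [234 232 231 234 232 225 222 228 231 231 232 233 233]
 [233 231 232 230 204 168 158 174 226 233 230 233 233]
 [233 
[... 451 characters left out ...]
 112 137 143 133 125 143 231 231 232]
 [231 229 235 166 115 126 135 133 125 157 232 231 232]
 [229 229 233 193 117 123 129 128 126 173 231 233 230]
 [229 230 232 221 143 124 127 132 156 209 232 232 229]
 [229 229 232 231 197 157 151 164 191 228 233 230 231]
 [229 230 231 233 230 222 202 212 217 235 232 228 232]
 [229 231 232 233 232 226 221 224 228 233 228 231 231]
 [231 231 231 233 236 233 231 232 232 231 229 233 231]
 [231 230 232 234 233 235 233 231 232 229 230 233 232]
 [232 232 232 233 235 234 231 231 229 227 233 231 235]
 [232 233 233 233 236 231 230 231 229 231 232 233 234]]
side foot exp [351.18898351 166.06648518] mouth exp [354.07052828 164.72173117] cap [354.97207443 126.28485138]
```

carry_out([
  [-0.0087,-0.0346,0,0,0,0],
  [-0.0087,-0.0346,0,0,0,0],
  [-0.0087,-0.0346,0,0,0,0],
  [-0.0087,-0.0346,0,0,0,0],
])

```text
clock: 8.45
tool_pos: [0.5156, -0.1399, 0.2174]
orientation: [180.0, -1.2, 173.1]
force: [0.8, 0.1, -2.0]
opening: 0.0257
gripper_force: 30.0
```

Run:
```python
from h import *
print(delta([.5158,-.1404,.190]));print(telemetry.get_obs()['force'])
im,c=snap('wrist','w8.png');s,cs=snap('side','side8.png')
x=np.vstack([cv2.resize(im[150:270,240:400],None,fx=2.5,fy=2.5),cv2.resize(s[90:210,280:440],None,fx=2.5,fy=2.5,interpolation=cv2.INTER_CUBIC)])
cv2.imwrite('pics/v8.png',x[:,:,::-1])
```

```text
(array([-0.0008, -0.0004,  0.0274]), array([ 0.5156, -0.1399,  0.2174]), array([179.99,  -1.2 , 173.08]))
[ 0.78213077  0.13630687 -2.01679451]
```

View pics/v8.png

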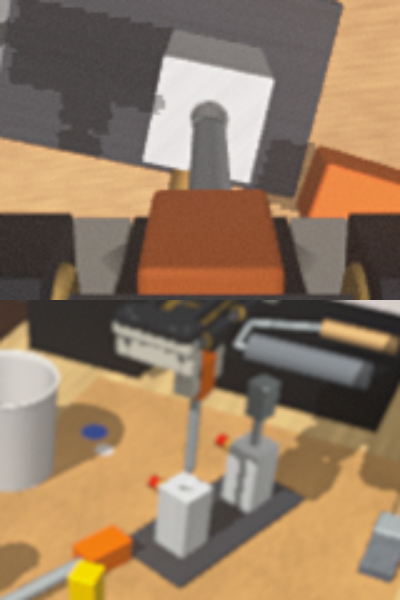

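v8 shows the foot centred above the bore in both views, about 22 mm above the mouth. Descending to the mouth and just into it.

carry_out([
  [-0.0003,-0.0004,0.008,0,0,0],
  [-0.0005,-0.0004,0.014,0,0,0],
  [-0.0006,-0.0004,0.018,0,0,0],
  [-0.0007,-0.0004,0.021,0,0,0],
  [-0.0008,-0.0004,0.023,0,0,0],
  [-0.0008,-0.0004,0.025,0,0,0],
  [-0.0008,-0.0004,0.026,0,0,0],
])

```text
clock: 9.43
tool_pos: [0.5161, -0.1408, 0.1915]
orientation: [-180.0, -1.2, 173.1]
force: [0.5, -0.3, -0.5]
opening: 0.0259
gripper_force: 30.0
```

carry_out([
  [0,0,0.001,0,0,0],
  [0,0,0.002,0,0,0],
  [0,0,0.003,0,0,0],
  [-0.0001,0,0.004,0,0,0],
  [-0.0001,0,0.004,0,0,0],
])

```text
clock: 10.05
tool_pos: [0.5162, -0.1408, 0.1874]
orientation: [180.0, -1.2, 173.1]
force: [2.6, -0.8, -2.1]
opening: 0.0259
gripper_force: 30.0
```

carry_out([
  [-0.0003,0,0.002,0,0,0],
  [-0.0003,0,0.004,0,0,0],
  [-0.0003,0,0.005,0,0,0],
  [-0.0003,0,0.006,0,0,0],
  [-0.0003,0,0.006,0,0,0],
])

```text
clock: 10.68
tool_pos: [0.5162, -0.1408, 0.1813]
orientation: [-180.0, -1.2, 173.1]
force: [3.1, -1.3, -1.8]
opening: 0.0258
gripper_force: 30.0
```

carry_out([
  [-0.0001,0,0.001,0,0,0],
  [-0.0001,0,0.002,0,0,0],
  [-0.0001,0,0.003,0,0,0],
  [-0.0001,0,0.004,0,0,0],
])

```text
clock: 11.18
tool_pos: [0.5162, -0.1408, 0.1773]
orientation: [-180.0, -1.2, 173.1]
force: [3.3, -1.3, 0.6]
opening: 0.0257
gripper_force: 30.0
```

carry_out([
  [-0.0002,0,0.001,0,0,0],
  [-0.0003,0,0.002,0,0,0],
  [-0.0003,0,0.003,0,0,0],
  [-0.0003,0,0.004,0,0,0],
])

```text
clock: 11.68
tool_pos: [0.5165, -0.1409, 0.1742]
orientation: [-180.0, -1.2, 173.1]
force: [-0.6, 1.0, 10.8]
opening: 0.0257
gripper_force: 30.0
```

carry_out([
  [0,0,0.001,0,0,0],
  [-0.0001,0,0.002,0,0,0],
  [-0.0001,0,0.003,0,0,0],
  [-0.0001,0,0.004,0,0,0],
])

```text
clock: 12.18
tool_pos: [0.5164, -0.1409, 0.1702]
orientation: [-180.0, -1.2, 173.1]
force: [0.8, 1.3, 7.9]
opening: 0.0258
gripper_force: 30.0
```

carry_out([
  [0,0,0.001,0,0,0],
  [-0.0001,0,0.002,0,0,0],
  [-0.0001,0,0.003,0,0,0],
  [-0.0001,0,0.004,0,0,0],
])

```text
clock: 12.68
tool_pos: [0.5165, -0.1409, 0.1663]
orientation: [-180.0, -1.2, 173.1]
force: [-0.2, 0.7, 7.5]
opening: 0.0258
gripper_force: 30.0
```

carry_out([
  [0,0,0.001,0,0,0],
  [0,0,0.002,0,0,0],
  [-0.0001,0,0.003,0,0,0],
  [-0.0001,0,0.0035,0,0,0],
])

```text
clock: 13.18
tool_pos: [0.5164, -0.1409, 0.1625]
orientation: [-180.0, -1.2, 173.1]
force: [0.7, 0.9, 6.8]
opening: 0.0259
gripper_force: 30.0
```

carry_out([
  [0,0,0.0005,0,0,0],
  [0,0,0.001,0,0,0],
  [0,0,0.0015,0,0,0],
])

```text
clock: 13.55
tool_pos: [0.5164, -0.1408, 0.1611]
orientation: [-180.0, -1.2, 173.1]
force: [1.6, 1.0, 6.7]
opening: 0.026
gripper_force: 30.0
```

carry_out([
  [0,0,0.0005,0,0,0],
  [0,0,0.001,0,0,0],
  [0,0,0.0015,0,0,0],
])

```text
clock: 13.92
tool_pos: [0.5164, -0.1409, 0.1597]
orientation: [-180.0, -1.2, 173.1]
force: [0.2, 0.6, 3.8]
opening: 0.0258
gripper_force: 30.0
```

carry_out([
  [0,0,0.0005,0,0,0],
  [0,0,0.001,0,0,0],
  [0,0,0.0015,0,0,0],
])

```text
clock: 14.3
tool_pos: [0.5164, -0.1409, 0.1582]
orientation: [-180.0, -1.2, 173.1]
force: [0.3, 1.3, 9.8]
opening: 0.0259
gripper_force: 30.0
```

carry_out([
  [0,0,0.0004,0,0,0],
  [0,0,0.0008,0,0,0],
])

```text
clock: 14.55
tool_pos: [0.5164, -0.1409, 0.1574]
orientation: [-180.0, -1.2, 173.1]
force: [1.1, 0.9, 9.4]
opening: 0.0258
gripper_force: 30.0
```

Just drag, so I continue.

carry_out([
  [0,0,0.0005,0,0,0],
  [0,0,0.001,0,0,0],
  [0,0,0.0014,0,0,0],
])

```text
clock: 14.92
tool_pos: [0.5164, -0.1408, 0.1559]
orientation: [-180.0, -1.2, 173.1]
force: [0.5, 1.8, 8.2]
opening: 0.0256
gripper_force: 30.0
```

carry_out([
  [0,0,0.0005,0,0,0],
  [0,0,0.001,0,0,0],
  [0,0,0.0014,0,0,0],
])

```text
clock: 15.3
tool_pos: [0.5163, -0.1408, 0.1546]
orientation: [-180.0, -1.2, 173.1]
force: [0.5, 1.2, 6.8]
opening: 0.0259
gripper_force: 30.0
```

carry_out([
  [0,0,0.0005,0,0,0],
  [0,0,0.001,0,0,0],
  [0,0,0.0015,0,0,0],
])

```text
clock: 15.68
tool_pos: [0.5164, -0.1408, 0.1532]
orientation: [-180.0, -1.2, 173.1]
force: [0.4, 0.5, 3.4]
opening: 0.0254
gripper_force: 30.0
```

carry_out([
  [0,0,0.0005,0,0,0],
  [0,0,0.001,0,0,0],
  [0,0,0.0015,0,0,0],
])

```text
clock: 16.05
tool_pos: [0.5164, -0.1408, 0.1516]
orientation: [-180.0, -1.2, 173.1]
force: [0.0, 0.7, 9.8]
opening: 0.0257
gripper_force: 30.0
```

carry_out([
  [0,0,0.0005,0,0,0],
  [0,0,0.001,0,0,0],
])

```text
clock: 16.3
tool_pos: [0.5164, -0.1409, 0.1507]
orientation: [-180.0, -1.2, 173.1]
force: [0.1, 0.2, 3.6]
opening: 0.0261
gripper_force: 30.0
```

carry_out([
  [0,0,0.0005,0,0,0],
  [0,0,0.001,0,0,0],
  [0,0,0.0015,0,0,0],
])

```text
clock: 16.68
tool_pos: [0.5164, -0.1408, 0.1492]
orientation: [-180.0, -1.2, 173.1]
force: [0.2, 0.2, 9.8]
opening: 0.0256
gripper_force: 30.0
```

carry_out([
  [0,0,0.0005,0,0,0],
  [0,0,0.001,0,0,0],
])

```text
clock: 16.92
tool_pos: [0.5163, -0.1408, 0.1482]
orientation: [-180.0, -1.2, 173.1]
force: [0.8, 1.1, 3.9]
opening: 0.0257
gripper_force: 30.0
```

carry_out([
  [0,0,0.0005,0,0,0],
  [0,0,0.001,0,0,0],
  [0,0,0.0015,0,0,0],
])

```text
clock: 17.3
tool_pos: [0.5163, -0.1409, 0.1467]
orientation: [-180.0, -1.2, 173.1]
force: [0.5, 1.6, 10.0]
opening: 0.0255
gripper_force: 30.0
```

carry_out([
  [0,0,0.0005,0,0,0],
  [0,0,0.001,0,0,0],
])

```text
clock: 17.55
tool_pos: [0.5163, -0.1409, 0.1457]
orientation: [-180.0, -1.1, 173.1]
force: [1.6, 1.0, 3.6]
opening: 0.0257
gripper_force: 30.0
```

carry_out([
  [0,0,0.0005,0,0,0],
  [0,0,0.001,0,0,0],
  [0,0,0.0015,0,0,0],
])

```text
clock: 17.92
tool_pos: [0.5163, -0.1409, 0.1442]
orientation: [-180.0, -1.1, 173.1]
force: [-0.1, 1.6, 9.2]
opening: 0.0256
gripper_force: 30.0
```

carry_out([
  [0,0,0.0005,0,0,0],
  [0,0,0.001,0,0,0],
])

```text
clock: 18.18
tool_pos: [0.5163, -0.1409, 0.1432]
orientation: [-180.0, -1.1, 173.1]
force: [1.0, 0.3, 4.3]
opening: 0.026
gripper_force: 30.0
```

carry_out([
  [0,0,0.0005,0,0,0],
  [0,0,0.001,0,0,0],
  [0,0,0.0015,0,0,0],
])

```text
clock: 18.55
tool_pos: [0.5163, -0.1409, 0.1417]
orientation: [-180.0, -1.1, 173.1]
force: [-0.3, 1.1, 8.4]
opening: 0.0262
gripper_force: 30.0
```

carry_out([
  [0,0,0.0005,0,0,0],
  [0,0,0.001,0,0,0],
  [0,0,0.0014,0,0,0],
])

```text
clock: 18.92
tool_pos: [0.5162, -0.1408, 0.1402]
orientation: [-180.0, -1.1, 173.1]
force: [0.7, 0.4, 7.1]
opening: 0.0258
gripper_force: 30.0
```

carry_out([
  [0,0,0.0005,0,0,0],
  [0,0,0.001,0,0,0],
  [0,0,0.0014,0,0,0],
])

```text
clock: 19.3
tool_pos: [0.5162, -0.1408, 0.1389]
orientation: [-180.0, -1.1, 173.1]
force: [1.5, 0.6, 5.8]
opening: 0.0257
gripper_force: 30.0
```

carry_out([
  [0,0,0.0005,0,0,0],
  [0,0,0.001,0,0,0],
  [0,0,0.0014,0,0,0],
])

```text
clock: 19.68
tool_pos: [0.5163, -0.1408, 0.1375]
orientation: [-180.0, -1.1, 173.1]
force: [0.2, 0.5, 8.6]
opening: 0.0259
gripper_force: 30.0
```

carry_out([
  [0,0,0.0005,0,0,0],
  [0,0,0.001,0,0,0],
  [0,0,0.0014,0,0,0],
])

```text
clock: 20.05
tool_pos: [0.5163, -0.1409, 0.1361]
orientation: [-180.0, -1.1, 173.1]
force: [-0.2, 1.2, 9.0]
opening: 0.0258
gripper_force: 30.0
```

carry_out([
  [0,0,0.0005,0,0,0],
  [0,0,0.001,0,0,0],
  [0,0,0.0014,0,0,0],
])

```text
clock: 20.42
tool_pos: [0.5164, -0.1409, 0.1358]
orientation: [-180.0, -1.1, 173.1]
force: [-2.9, 2.9, 19.3]
opening: 0.0259
gripper_force: 30.0
```

carry_out([
  [0,0,0.0002,0,0,0],
  [0,0,0.0003,0,0,0],
])

```text
clock: 20.68
tool_pos: [0.5165, -0.1409, 0.1358]
orientation: [-180.0, -1.1, 173.1]
force: [-3.1, 2.8, 19.4]
opening: 0.0257
gripper_force: 30.0
```

The sharp rise to 19 N with no further travel at about 60 mm depth means the foot is on the stop. I'll ease off most of the pressure and open.

carry_out([
  [0,0,-0.0004,0,0,0],
  [0,0,-0.0007,0,0,0],
  [0,0,-0.0007,0,0,0],
])

```text
clock: 21.05
tool_pos: [0.5163, -0.1409, 0.1358]
orientation: [-180.0, -1.1, 173.1]
force: [-2.1, 0.9, 13.5]
opening: 0.0259
gripper_force: 30.0
```

carry_out([
  [0,0,0,0,0,0],
  [0,0,0,0,0,0],
  [0,0,0,0,0,0],
  [0,0,0,0,0,0],
  [0,0,0,0,0,0],
], grip=0.15)

```text
clock: 21.68
tool_pos: [0.5157, -0.1408, 0.134]
orientation: [-180.0, -1.2, 173.0]
force: [0.2, -0.5, 0.5]
opening: 0.0503
gripper_force: 0.0
```

carry_out([
  [0,0,-0.015,0,0,0],
  [0.001,0,-0.04,0,0,0],
  [0.0015,0,-0.08,0,0,0],
  [0.002,0,-0.13,0,0,0],
  [0.003,0,-0.17,0,0,0],
  [0.05,0.07,-0.17,0,0,0],
  [0.05,0.07,-0.17,0,0,0],
  [0.05,0.07,-0.17,0,0,0],
])

```text
clock: 22.68
tool_pos: [0.4778, -0.0648, 0.3069]
orientation: [180.0, -1.1, 173.2]
force: [-0.0, -0.7, 0.2]
opening: 0.0504
gripper_force: 0.0
```

Run:
```python
from h import *
im,c=snap('wrist','w9.png');s,cs=snap('side','side9.png');t,ct=snap('top','top9.png')
# cap top centre: expected z = .028+.144
a=topface(im,proj(c,[.516,-.141,.172]));print(a[0],a[2],onz(c,a[0],.172))
x=np.vstack([np.hstack([im[100:300,150:450],s[60:260,230:530]]),np.hstack([t[100:300,150:450],t[100:300,300:600]])])
cv2.imwrite('pics/v9.png',x[:,:,::-1]);o=telemetry.get_obs();print(o['tool_pos'],o['force'],o['clock'])
```

```text
[252.51282051 232.8974359 ] 234 [ 0.50788398 -0.1400724   0.172     ]
[ 0.47845802 -0.06599137  0.30573998] [ 0.16255637 -0.24712256 -0.3168524 ] 22.825
```

View pics/v9.png

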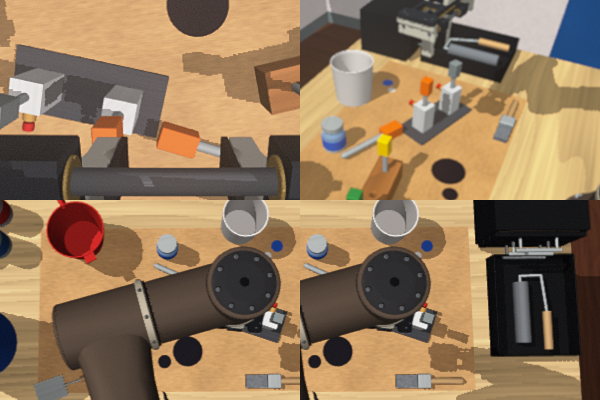

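The last picture shows the post standing upright in the holder, with its orange cap at (427,86) in the side view level with the grey one. The jar, tub and jug are in place and the gripper is clear.

```bash
python3 -c "
from plant import workorder
print(workorder.close_job())"
```

```text
the job is handed in; nothing more can be done
None
```

The orange-capped post stands upright in the empty holder, its foot pressed onto the stop felt about 60 mm below the mouth, let go, and the job is handed in; on the way the unlisted larger lookalike post was knocked over, but none of the listed items looked disturbed in the pictures.

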